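Build up a rocking stud and set a pendulum angle gauge to its mark

ROBOT

A 6-joint arm with a two-finger parallel gripper is mounted at the origin on a cart in front of the work surface, level with it; the furniture and walls round the work are solid. World frame = base frame: x ahead of the robot, y to its left, z up, the work surface at z = 0. Lengths are in m, angles in rad, forces in N, time in s.
With the tool pointing down it reaches from about 0.15 to 0.775 m from the base axis. Payload 6.1 kg.
Tool frame: the origin (TCP) lies at the very end of the fingers, on their centre line; the grasp point (between the pads) lies 19 mm behind it (r.grasp_offset is the distance from the TCP to the grasp point, in m); z points along the fingers, y is the line along which they close (so a half turn about z gives the same grasp; the last joint's range is limited). The gripper opens to 85 mm and grips with 20 to 120 N. Pads are 22 mm wide; open, the fingers measure 114 mm over their backs; the gripper's body (76 mm by 85 mm) begins 54 mm behind the grasp point. The pads swing forward as they close: fully open they stand 13 mm farther back than shut.
Start: joints at [1.25, 0.126, -0.04, 1.405, 0, 1.571], TCP at [0.166, 0.498, 0.231] pointing down, gripper open.
Joint ranges: [-2.72, 2.72], [-0.95, 1.95], [-1.27, 1.35], [-1.78, 2.02], [-1.46, 1.47], [-3.14, 3.14]. Speed limits (rad/s): [2.39, 2.39, 3.01, 3.14, 3.14, 3.14].

INTERFACE

Orientations are given as a rotation vector (axis times angle).
In Python, from cell import r gives the robot as it stands.
- The arm moves only by the shell command python3 -m handwheel 'ROWS' [OPENING]. ROWS is JSON, a list of rows, each an object of numbers: "tx", "ty", "tz": the shift along the tool's x, y, z in cm; "ax", "ay", "az": the turn, a rotation vector about the tool's x, y, z in rad. In form: [{"tx": .., "ty": .., "tz": .., "ax": .., "ay": .., "az": ..}, ...]. A call has 1 to 20 rows; each row is the pose to reach, as a shift and turn from the pose commanded when the call began, along the tool's axes at that moment; what a row does not reach only later rows make up. A row lasts 1/8 s, in which the tool goes at most 62.5 mm and 10.7 degrees, less where a joint would pass 70% of its speed; a pose out of reach is approached as far as the arm can. A call with a gripper value outside its range is refused whole. OPENING is the finger opening in cm, from 0 to 8.54, set as the call begins (- or left out, the last holds). The fingers move at their own pace and stop on an object; the grip force is fixed at half the most. Time passes only in rows, so rows that repeat a pose let the fingers close. It gives the time, the measured TCP pose, the force, the opening and the grip force at its end, in the units of the state.
- r.get_state(): the state, without advancing time (a new reading comes with each control period).
- r.camera(name): name is "scene" or "top" or "wrist"; returns (picture, depth): 384x512x3 uint8, blue, green, red; 384x512 float32, m along the optical axis (not along the pixel's ray), 0 where there is no reading.
- r.camera_params(name): a dict with "intrinsics" (3x3 intrinsics, pixels), "D" ([k1, k2, p1, p2, k3] as OpenCV has them; the pictures are not rectified), "cam_to_world" (4x4, takes a point from camera to world coordinates); the wrist camera has in their place "hand_eye" (4x4, takes a point from camera to tool coordinates, whose origin is the TCP and whose axes are the flange's). Camera axes: x right, y down, z forward; pixel columns grow to the right and rows downward; lengths in m; the calibration is good to about 2 mm. A picture is of the moment at which its call begins: read the wrist's pose just before it. camera_params takes no time and is no camera call.
- r.sign_off(): hands the job in; it is judged then, once.
Trained networks look in the newest picture that a camera, given by its name, has taken for a name from the list of things; names that differ only in an ending like _2 or _b are one class to them, and where a whole thing is asked for, a point or a joint stands for the part that bears it (a point fixed in the world has none). Each returns a list of dicts, best first, with "conf" (0 to 1); they miss things now and then, are a little off and sometimes report something else, mostly with a low value. They report only what shows in the picture. A call takes as long as a camera call. They do not tell look-alikes from the thing itself.
- r.spot_in(camera, label): "extent" ([centre column, centre row, width, height] in pixels, round what is visible of it).
- r.landmark_of(camera, label): "xy" ([column, row] in pixels: a listed point, or the origin of a listed thing).
The state is a dict: "time": time; "joints": joint angles; "joint_vel": joint speeds; "joint_torque": joint torques, N m; "position": TCP position; "orientation": TCP orientation; "wrist_force": force on the tool from outside, world axes, zero at the start; "torque": the same for the moment, N m; "grip_width": opening from 0.0 (shut) to 1.0 (fully open); "grip_force": force on a finger pad.
Only numpy, scipy, OpenCV 4.12 (cv2) and the standard library are available. Lean on these libraries where they do the work, as an engineer would, in place of code of your own. Each camera call takes 0.05 s, during which the arm holds its last target. There are 200 camera calls.

TASK

Thread the large spacer ring and then the flanged collar, hub up, over the stepped post, each fully home. Then take the angle gauge by its handle, set the middle of its sole down level on the collar, and rock it there, left end up, without pressing hard, until its swinging pointer settles between the prongs of the mark. Finish while still holding the gauge like that, resting on the collar; leave the other things on the table where they are.

Things in the scene. Friction and masses are not known exactly. Their poses are not given: they have to be found in the camera images.
- post_foot (a point): centre of the upper face of the stand's round foot, where the post rises; z up. The stand is fixed: foot 76 mm across and 12 mm high; on it a stepped steel post, lower step 22.6 mm in diameter and 13.5 mm high (edge bevelled over its last 3 mm), then a pin 10 mm in diameter that tapers over its last 5.5 mm to a blunt point 25.5 mm above the foot's upper face.
- spacer: spacer ring, bright metal, 50 mm outside, bore 26 mm, 14 mm high, lying flat, 80 g; origin at the centre of its underside, z up. Home: underside on the stand's foot, round the lower step.
- collar: flanged collar, dark metal, lying on its flange: flange 40 mm outside and 9 mm high, hub above it 21 mm outside, 13 mm high in all, bore 13 mm, 70 g; origin at the centre of its underside, z up. Home: underside on top of the spacer, round the pin, flange down; its top is then 27 mm above the foot's upper face and 1.5 mm above the pin's point, so that the gauge rests on the collar.
- gauge: pendulum angle gauge, 0.2 to 0.35 kg, standing on its sole; origin at the centre of the sole's underside, x from the dial's face to its back (the face looks to -x, toward the robot), y along the sole to its left end as seen from the robot, z up. Flat sole 30 x 112 x 10 mm (x, y, z); round dial 80 mm across and 14 mm thick, centre 56 mm up; above it an upright black bar as handle, 22 mm (x) by 20 mm (y), from 96 to 145 mm up.
- handle_mid (a point): middle of the gauge's handle bar, 119 mm above the sole's underside; axes as the gauge's
- pointer (a joint): angle of the pendulum pointer on the dial, rad; the pointer swings freely with light damping (it settles within about half a second) and hangs plumb, so this equals the angle by which the gauge leans: 0 when level, positive when its left (+y) end is raised (the gauge turned about its own +x); the pointer then hangs to the right of the dial's lowest point as seen from the robot
- mark (a joint): angle of the mark, a small two-pronged fork clipped on the dial's lower rim, on the same scale as the pointer (positive: right of the dial's lowest point); it keeps its place by friction. 0.12 to 0.36 rad. The prongs leave about 0.035 rad of play on either side of the pointer.
- pointer_tip (a point): lower end of the pointer, 31 mm from the dial's centre; z along the pointer toward the dial's centre
- mark_mid (a point): point midway between the prongs of the mark, 34.5 mm from the dial's centre; z toward the dial's centre
- sole_left (a point): underside of the sole at its left (+y) end
- sole_right (a point): underside of the sole at its right (-y) end
- lens_cap: bystander: black solid cap 34 mm across, 10 mm high, without a hole; origin at its underside
- beam_block: bystander: black block 50 x 35 x 30 mm; origin at its underside
- small_carton: bystander: brown carton 59 x 121 x 36 mm; origin at its underside
Mind the look-alikes: they are no part of the job. Of the things like the spacer, leave any that is brown or turquoise; of the rest the smaller one is meant.

How it is judged:
By the outcome, as a careful person would: the job done as asked, in the order asked, and still so for the second after the job is handed in, while the arm keeps its last pose, push and grip.
It also fails if it takes over 64 s, if anything falls off the work surface, if the arm or the gripper's body presses on something with over 40 N, if the wrist force passes 120 N, or if a joint passes its speed limit or range.

## Working session

There is one attempt and no reset: what is moved stays moved. The work goes in short steps, Python scripts to look and compute and a shell command to move; the robot and the scene stay as the last step left them, time stands still between calls to the robot, and variables do not carry over. Pictures are saved under pics/ and viewed, at most 10 in all, crops included, and the job is handed in when it is done.

```bash
ls; mkdir -p pics
cat > h.py <<'E'
import numpy as np, cv2
from cell import r
from scipy.spatial.transform import Rotation as R
def T_tool():
    s=r.get_state(); T=np.eye(4); T[:3,:3]=R.from_rotvec(s['orientation']).as_matrix(); T[:3,3]=s['position']; return T
def cam(name):
    T=T_tool(); im,d=r.camera(name); p=r.camera_params(name)
    M=np.array(p['cam_to_world']) if 'cam_to_world' in p else T@np.array(p['hand_eye'])
    return im,d,np.array(p['intrinsics']),np.array(p['D']),M
def ray(px,K,D,M):
    u=cv2.undistortPoints(np.array(px,float).reshape(-1,1,2),K,D)[:,0]
    return np.c_[u,np.ones(len(u))]@M[:3,:3].T, M[:3,3]
def at_z(px,z,K,D,M):
    d,o=ray(px,K,D,M); return o+d*((z-o[2])/d[:,2])[:,None]
def at_depth(px,d,K,D,M):
    v,o=ray(px,K,D,M); px=np.array(px).reshape(-1,2)
    z=np.array([d[int(round(b)),int(round(a))] for a,b in px]); return o+v*z[:,None]
def cloud(d,K,D,M):
    h,w=d.shape; g=np.stack(np.meshgrid(np.arange(w),np.arange(h)),-1).reshape(-1,2)
    v,o=ray(g,K,D,M); P=(o+v*d.reshape(-1,1)).reshape(h,w,3); P[d==0]=np.nan; return P
E
python3 - <<'E'
from h import *
np.set_printoptions(precision=4,suppress=True)
for n in ['top','scene']:
    im,d,K,D,M=cam(n); cv2.imwrite(f'pics/{n}0.png',im); print(n,M[:3,3], M[:3,2])
    for l in ['post_foot','spacer','collar','gauge','lens_cap','beam_block','small_carton','handle_mid','mark_mid','pointer_tip']:
        o=r.landmark_of(n,l)
        for q in o[:4]:
            if q['conf']>.25:
                x=np.clip(q['xy'],0,[511,383]);print(l,round(q['conf'],2),np.round(q['xy'],1),'z0',at_z(x,0,K,D,M)[0],'dep',at_depth(x,d,K,D,M)[0])
E
```

```text
pics
top [ 0.452  -0.0427  1.2041] [ 0.087  -0.0093 -0.9962]
post_foot 0.88 [247.6 185.9] z0 [ 0.5809 -0.0335  0.    ] dep [ 0.5796 -0.0336  0.0117]
spacer 0.68 [354. 227.] z0 [ 0.4401 -0.385   0.    ] dep [ 0.4399 -0.3898 -0.017 ]
spacer 0.64 [303.5 152.1] z0 [ 0.6933 -0.2229  0.    ] dep [ 0.6936 -0.2231 -0.0013]
spacer 0.59 [203.  196.6] z0 [0.5467 0.115  0.    ] dep [ 0.5468  0.1151 -0.    ]
spacer 0.57 [229.7 227.1] z0 [0.4448 0.027  0.    ] dep [0.4448 0.0269 0.0014]
collar 0.68 [280.8 233. ] z0 [ 0.4235 -0.1414  0.    ] dep [ 0.4238 -0.1402  0.0146]
gauge 0.56 [168.7 220.5] z0 [0.4687 0.2285 0.    ] dep [0.4675 0.2083 0.0897]
lens_cap 0.52 [273.  196.5] z0 [ 0.5445 -0.1176  0.    ] dep [ 0.5438 -0.117   0.0093]
beam_block 0.49 [223.7 154.2] z0 [0.6888 0.0457 0.    ] dep [0.6833 0.0436 0.0282]
small_carton 0.85 [172.1 167.2] z0 [0.6466 0.2186 0.    ] dep [0.6413 0.2116 0.0326]
small_carton 0.51 [282.  234.5] z0 [ 0.4185 -0.1453  0.    ] dep [ 0.4188 -0.1442  0.0128]
handle_mid 0.78 [163.9 219.7] z0 [0.4715 0.2444 0.    ] dep [0.4696 0.2155 0.1213]
pointer_tip 0.7 [279.7 230. ] 
[... 330 characters left out ...]
062 0.    ] dep [0.5233 0.0961 0.0167]
spacer 0.56 [215.6 231.7] z0 [0.4395 0.0257 0.    ] dep [0.4309 0.0187 0.0136]
collar 0.68 [265.9 264.9] z0 [ 0.4103 -0.1639  0.    ] dep [ 0.4093 -0.1643  0.0016]
gauge 0.6 [172.5 201.2] z0 [ 0.4765  0.2221 -0.    ] dep [0.4625 0.2066 0.0207]
lens_cap 0.58 [270.  229.8] z0 [ 0.5281 -0.1153  0.    ] dep [ 0.5202 -0.119   0.0106]
beam_block 0.73 [152.  196.7] z0 [0.4591 0.2951 0.    ] dep [0.4582 0.2939 0.0014]
beam_block 0.43 [247.8 182.5] z0 [0.6777 0.0504 0.    ] dep [0.6545 0.0366 0.0254]
small_carton 0.67 [203.3 173.9] z0 [0.638 0.212 0.   ] dep [0.6177 0.1948 0.0233]
handle_mid 0.59 [163.  177.6] z0 [0.5514 0.3249 0.    ] dep [0.4572 0.218  0.123 ]
```

Run:
```python
import cv2
a=cv2.imread('pics/top0.png')[120:280,130:390]
cv2.imwrite('pics/a.png',cv2.resize(a,None,fx=3,fy=3,interpolation=2))
```

```text
(no output)
```

View pics/a.png

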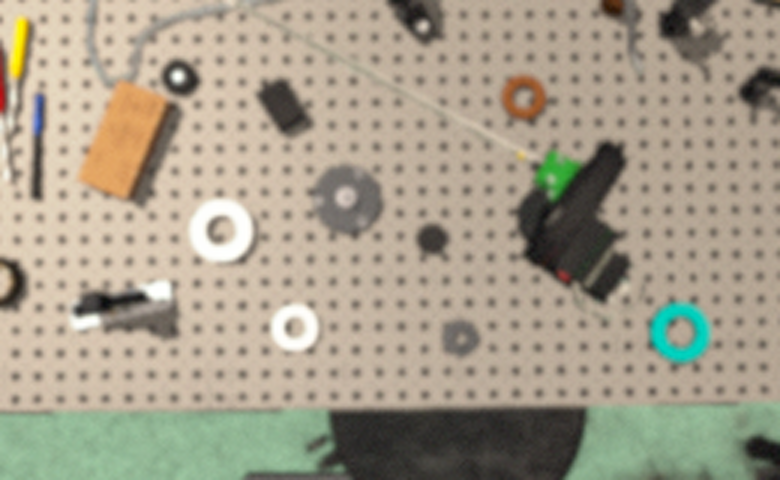

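```bash
cat >> h.py <<'E'
np.set_printoptions(precision=4,suppress=True)
def go(p,yaw=None,T=None):
    """shift in cm along tool axes to TCP p; az to make tool x at world yaw"""
    T=T_tool() if T is None else T
    t=T[:3,:3].T@(np.array(p)-T[:3,3])*100
    return t
E
python3 - <<'E'
from h import *
T=T_tool(); print(T, r.get_state()['time'],r.get_state()['grip_width']); p=r.camera_params('wrist'); print(p); print(r.grasp_offset)
im=cv2.imread('pics/top0.png'); 
pp=r.camera_params('top');K,D,M=[np.array(pp[k]) for k in('intrinsics','D','cam_to_world')]
print(at_z([228.3,229],.014,K,D,M),at_z([283.7,232.7],.013,K,D,M))
print('go',go([.40,.03,.22]))
# gauge sole ends in top
c=lambda x,y:[130+(x+.5)/3-.5,120+(y+.5)/3-.5]
print(at_z([c(78,322),c(168,290)],.01,K,D,M))
E
```

```text
[[-0.949   0.3154 -0.      0.1655]
 [ 0.3154  0.949  -0.0001  0.4982]
 [-0.     -0.0001 -1.      0.2313]
 [ 0.      0.      0.      1.    ]] 1.1 0.9974075060461214
{'intrinsics': array([[335.8919,   0.    , 251.4316],
       [  0.    , 335.8919, 186.547 ],
       [  0.    ,   0.    ,   1.    ]]), 'D': array([-0.0882,  0.    ,  0.    ,  0.    ,  0.    ]), 'hand_eye': array([[-0.001 , -0.9489, -0.3156,  0.0813],
       [ 1.    , -0.0007, -0.001 , -0.0001],
       [ 0.0007, -0.3156,  0.9489, -0.1422],
       [ 0.    ,  0.    ,  0.    ,  1.    ]])}
0.0187
[[0.4388 0.0307 0.014 ]] [[ 0.4246 -0.1499  0.013 ]]
go [-37.0142 -37.0341   1.1315]
[[0.4478 0.2689 0.01  ]
 [0.4816 0.1706 0.01  ]]
```

```bash
python3 -m handwheel '[{"tx":-37,"ty":-37,"tz":1.1,"az":-0.321},{"tx":-37,"ty":-37,"tz":1.1,"az":-0.321},{"tx":-37,"ty":-37,"tz":1.1,"az":-0.321},{"tx":-37,"ty":-37,"tz":1.1,"az":-0.321},{"tx":-37,"ty":-37,"tz":1.1,"az":-0.321},{"tx":-37,"ty":-37,"tz":1.1,"az":-0.321},{"tx":-37,"ty":-37,"tz":1.1,"az":-0.321},{"tx":-37,"ty":-37,"tz":1.1,"az":-0.321},{"tx":-37,"ty":-37,"tz":13,"az":-0.321},{"tx":-37,"ty":-37,"tz":13,"az":-0.321},{"tx":-37,"ty":-37,"tz":13,"az":-0.321},{"tx":-37,"ty":-37,"tz":13,"az":-0.321},{"tx":-37,"ty":-37,"tz":13,"az":-0.321},{"tx":-37,"ty":-37,"tz":13,"az":-0.321}]' 8.54
cat > look.py <<'E'
import sys
from h import *
im,d,K,D,M=cam('wrist'); cv2.imwrite('pics/%s.png'%sys.argv[1],im); np.savez('pics/%s.npz'%sys.argv[1],d=d,K=K,D=D,M=M)
print(T_tool()); P=cloud(d,K,D,M); print('table z',np.nanmedian(P[...,2]))
for l in sys.argv[2:]:
    for q in r.landmark_of('wrist',l)[:3]:
        if q['conf']>.25: x=np.clip(q['xy'],0,[511,383]); print(l,round(q['conf'],2),x,at_z(x,0,K,D,M)[0],at_depth(x,d,K,D,M)[0])
E
python3 look.py w1 spacer
```

```text
[[-0.949   0.3154 -0.      0.1656]
 [ 0.3154  0.949  -0.      0.4982]
 [ 0.     -0.     -1.      0.2313]
 [ 0.      0.      0.      1.    ]]
table z -0.80721822491949invalid input
```

View pics/w1.png

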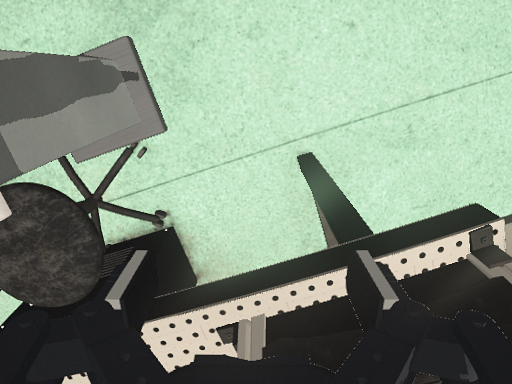

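The move was refused ("invalid input"), and the picture shows the start view, with fingers at columns 125 and 375, row 280. I'll retry with the row form filled in and the opening omitted.

```bash
python3 -m handwheel '[{"tx":-37,"ty":-37,"tz":1.1,"ax":0,"ay":0,"az":-0.321},{"tx":-37,"ty":-37,"tz":1.1,"ax":0,"ay":0,"az":-0.321},{"tx":-37,"ty":-37,"tz":1.1,"ax":0,"ay":0,"az":-0.321},{"tx":-37,"ty":-37,"tz":1.1,"ax":0,"ay":0,"az":-0.321},{"tx":-37,"ty":-37,"tz":1.1,"ax":0,"ay":0,"az":-0.321},{"tx":-37,"ty":-37,"tz":1.1,"ax":0,"ay":0,"az":-0.321},{"tx":-37,"ty":-37,"tz":1.1,"ax":0,"ay":0,"az":-0.321},{"tx":-37,"ty":-37,"tz":1.1,"ax":0,"ay":0,"az":-0.321},{"tx":-37,"ty":-37,"tz":13,"ax":0,"ay":0,"az":-0.321},{"tx":-37,"ty":-37,"tz":13,"ax":0,"ay":0,"az":-0.321},{"tx":-37,"ty":-37,"tz":13,"ax":0,"ay":0,"az":-0.321},{"tx":-37,"ty":-37,"tz":13,"ax":0,"ay":0,"az":-0.321},{"tx":-37,"ty":-37,"tz":13,"ax":0,"ay":0,"az":-0.321}]'
python3 look.py w2 spacer
```

```text
time: 2.82
position: [0.4018, 0.0311, 0.104]
orientation: [-0.002, 3.137, 0.001]
wrist_force: [-0.2, 0.4, 0.5]
grip_width: 0.999
grip_force: 0.0
[[-1.     -0.0012  0.0043  0.4017]
 [-0.0012  1.      0.0004  0.031 ]
 [-0.0043  0.0004 -1.      0.1037]
 [ 0.      0.      0.      1.    ]]
table z -0.0005551127442412346
spacer 0.65 [253.  233.2] [0.4428 0.0322 0.    ] [0.4428 0.0322 0.    ]
spacer 0.58 [341.  331.2] [0.5447 0.1142 0.    ] [0.5268 0.1075 0.0196]
```

View pics/w2.png

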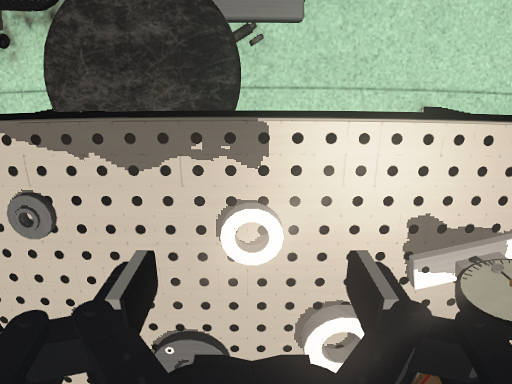

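w2: the small white ring is centred at about (252,236), the collar at (32,215), the post foot at the lower edge (190,350) and the gauge at right (480,265).

```bash
cat > circ.py <<'E'
from h import *
def circ(f,c,z0,z1,rad,z):
    """fit top face: pixels whose cloud z in band; project edge pixels onto plane z"""
    a=np.load(f'pics/{f}.npz'); P=cloud(a['d'],a['K'],a['D'],a['M'])
    m=((P[...,2]>z0)&(P[...,2]<z1)&(np.hypot(P[...,0]-c[0],P[...,1]-c[1])<rad)).astype(np.uint8)
    cs,h=cv2.findContours(m,cv2.RETR_CCOMP,cv2.CHAIN_APPROX_NONE)
    for q in cs:
        if len(q)<15: continue
        X=at_z(q[:,0].astype(float),z,a['K'],a['D'],a['M'])[:,:2]
        A=np.c_[2*X,np.ones(len(X))]; s=np.linalg.lstsq(A,(X**2).sum(1),rcond=None)[0]
        e=np.hypot(*(X-s[:2]).T); print(f,len(q),'centre',s[:2],'r',e.mean(),'sd',e.std())
E
python3 - <<'E'
from circ import *
circ('w2',(.44,.031),.0115,.02,.035,.014)
circ('w2',(.425,-.15),.0065,.012,.035,.009)
circ('w2',(.425,-.15),.0115,.02,.035,.013)
E
```

```text
w2 173 centre [0.4389 0.0309] r 0.024307340715669527 sd 0.00030717672339500496
w2 95 centre [0.4387 0.0309] r 0.013144358767107582 sd 0.00027436795369408765
w2 137 centre [ 0.4259 -0.1476] r 0.019454147434586972 sd 0.0004616657375428706
w2 154 centre [ 0.4274 -0.1508] r 0.008607974036320977 sd 0.0024533995611267004
w2 73 centre [ 0.4257 -0.1479] r 0.00982161711116403 sd 0.0005656249900386598
w2 47 centre [ 0.426  -0.1481] r 0.006455593652884947 sd 0.0004466006622929734
```

```bash
python3 -m handwheel '[{"tx":-3.9,"ty":0.05,"tz":3,"ax":0,"ay":0,"az":0},{"tx":-3.9,"ty":0.05,"tz":7,"ax":0,"ay":0,"az":0},{"tx":-3.9,"ty":0.05,"tz":10,"ax":0,"ay":0,"az":0},{"tx":-3.9,"ty":0.05,"tz":10,"ax":0,"ay":0,"az":0},{"tx":-3.9,"ty":0.05,"tz":10,"ax":0,"ay":0,"az":0}]'
python3 -m handwheel '[{"tx":0,"ty":0,"tz":0,"ax":0,"ay":0,"az":0},{"tx":0,"ty":0,"tz":0,"ax":0,"ay":0,"az":0},{"tx":0,"ty":0,"tz":0,"ax":0,"ay":0,"az":0},{"tx":0,"ty":0,"tz":0,"ax":0,"ay":0,"az":0},{"tx":0,"ty":0,"tz":0,"ax":0,"ay":0,"az":0},{"tx":0,"ty":0,"tz":0,"ax":0,"ay":0,"az":0}]' 3
```

```text
time: 3.55
position: [0.4401, 0.0312, 0.0029]
orientation: [-0.001, 3.139, 0.0]
wrist_force: [0.4, 1.0, -0.1]
grip_width: 0.999
grip_force: 0.0
time: 4.3
position: [0.4399, 0.0311, 0.003]
orientation: [-0.001, 3.139, 0.001]
wrist_force: [-2.9, -0.2, 10.3]
grip_width: 0.548
grip_force: 60.6
```

```bash
python3 -m handwheel '[{"tx":0,"ty":0,"tz":-5,"ax":0,"ay":0,"az":0},{"tx":0,"ty":0,"tz":-11,"ax":0,"ay":0,"az":0},{"tx":-6,"ty":1.9,"tz":-11,"ax":0,"ay":0,"az":0},{"tx":-12,"ty":1.9,"tz":-11,"ax":0,"ay":0,"az":0},{"tx":-16,"ty":1.9,"tz":-11,"ax":0,"ay":0,"az":0},{"tx":-16,"ty":1.9,"tz":-11,"ax":0,"ay":0,"az":0},{"tx":-16,"ty":1.9,"tz":-11,"ax":0,"ay":0,"az":0}]'
python3 look.py w3 post_foot
python3 - <<'E'
from circ import *
c=(.5796,-.0336)
circ('w3',c,.006,.016,.05,.012)
circ('w3',c,.020,.03,.03,.0255)
circ('w3',c,.030,.041,.03,.0375)
E
```

```text
time: 5.18
position: [0.5981, 0.0498, 0.1109]
orientation: [0.0, -3.14, 0.0]
wrist_force: [0.3, 0.6, -0.2]
grip_width: 0.546
grip_force: 63.1
[[-1.     -0.0002 -0.001   0.5979]
 [-0.0002  1.     -0.      0.0499]
 [ 0.001  -0.     -1.      0.1113]
 [ 0.      0.      0.      1.    ]]
table z 0.00020574690375113613
post_foot 0.65 [153.4 165.3] [ 0.5832 -0.0273  0.    ] [ 0.5769 -0.02    0.0241]
w3 282 centre [ 0.5802 -0.0255] r 0.03740773084855281 sd 0.0003427519944081563
w3 96 centre [ 0.5827 -0.0289] r 0.012826732162741612 sd 0.0004937555592931605
w3 90 centre [ 0.5795 -0.025 ] r 0.010997912453689952 sd 0.0002924674789657451
w3 42 centre [ 0.5823 -0.0282] r 0.00563975443231883 sd 0.0002355376596000322
w3 38 centre [ 0.5789 -0.0241] r 0.004722255786629301 sd 0.00019840818981636373
```

View pics/w3.png

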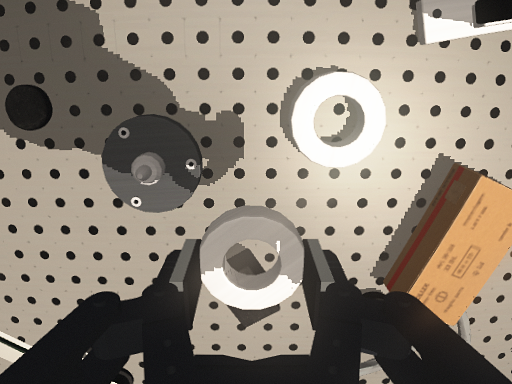

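Run:
```python
from circ import *
a=np.load('pics/w3.npz'); P=cloud(a['d'],a['K'],a['D'],a['M'])
im=cv2.imread('pics/w3.png')
T=T_tool()
# bright top face of held ring
g=im.min(2); m=np.zeros(g.shape,bool); m[225:312,195:310]=True
m&=(P[...,2]>.08)&(np.abs(P[...,1]-.05)<.027)
Q=P[m]; 
h,e=np.histogram(Q[:,2],bins=30); print(np.c_[e[:-1],h])
zt=np.percentile(Q[:,2],97); print(zt)
mm=m&(P[...,2]>.117)
for _ in range(3):
    X=P[mm]; A=np.c_[X[:,:2]-[.6,.05],np.ones(len(X))]; s=np.linalg.lstsq(A,X[:,2],rcond=None)[0]
    res=P[...,2]-((P[...,0]-.6)*s[0]+(P[...,1]-.05)*s[1]+s[2]); mm=m&(abs(res)<.0012)
print('plane',s,mm.sum())
print('x,y range',P[mm].min(0),P[mm].max(0))
cs,_=cv2.findContours(mm.astype(np.uint8),cv2.RETR_CCOMP,cv2.CHAIN_APPROX_NONE)
for q in cs:
    if len(q)<20: continue
    X=at_z(q[:,0].astype(float),s[2],a['K'],a['D'],a['M'])[:,:2]
    A=np.c_[2*X,np.ones(len(X))]; t=np.linalg.lstsq(A,(X**2).sum(1),rcond=None)[0]; e=np.hypot(*(X-t[:2]).T); print(len(q),t[:2],e.mean(),e.std())
# post: step top + pin
for lo,hi in [(.0245,.0265),(.036,.039)]:
    q=(P[...,2]>lo)&(P[...,2]<hi)&(np.hypot(P[...,0]-.58,P[...,1]+.0255)<.02); print(lo,q.sum(),P[q].mean(0),P[q].min(0),P[q].max(0))
```

```text
[[   0.1073    8.    ]
 [   0.1085   40.    ]
 [   0.1097   75.    ]
 [   0.1108   85.    ]
 [   0.112    82.    ]
 [   0.1131   90.    ]
 [   0.1143  100.    ]
 [   0.1155  106.    ]
 [   0.1166  124.    ]
 [   0.1178  152.    ]
 [   0.119   275.    ]
 [   0.1201 2418.    ]
 [   0.1213 2715.    ]
 [   0.1224  179.    ]
 [   0.1236   46.    ]
 [   0.1248   48.    ]
 [   0.1259   44.    ]
 [   0.1271   48.    ]
 [   0.1283   49.    ]
 [   0.1294   49.    ]
 [   0.1306   43.    ]
 [   0.1317   43.    ]
 [   0.1329   44.    ]
 [   0.1341   33.    ]
 [   0.1352   39.    ]
 [   0.1364   36.    ]
 [   0.1375   28.    ]
 [   0.1387   20.    ]
 [   0.1399   14.    ]
 [   0.141     5.    ]]
0.1331017972655817
plane [-0.0063 -0.0001  0.1214] 5171
x,y range [0.5775 0.0247 0.1201] [0.6232 0.0751 0.1227]
310 [0.5989 0.0496] 0.02360215361285194 0.0011008138175863773
183 [0.5977 0.0497] 0.013177131955133654 0.00035423968465060147
0.0245 246 [ 0.5798 -0.0252  0.0252] [ 0.5715 -0.0354  0.0245] [ 0.5899 -0.0168  0.0265]
0.036 39 [ 0.5805 -0.0261  0.0369] [ 0.577  -0.0281  0.0361] [ 0.5827 -0.024   0.0382]
```

w3: the ring is held level between the fingers (centre about (252,262)), and the post with its foot is clear at (150,163).

```bash
python3 -m handwheel '[{"tx":1.0,"ty":-4,"tz":0,"ax":0,"ay":0,"az":0},{"tx":1.75,"ty":-7.55,"tz":0,"ax":0,"ay":0,"az":0},{"tx":1.75,"ty":-7.55,"tz":2,"ax":0,"ay":0,"az":0},{"tx":1.75,"ty":-7.55,"tz":5,"ax":0,"ay":0,"az":0},{"tx":1.75,"ty":-7.55,"tz":7.5,"ax":0,"ay":0,"az":0},{"tx":1.75,"ty":-7.55,"tz":7.5,"ax":0,"ay":0,"az":0},{"tx":1.75,"ty":-7.55,"tz":7.5,"ax":0,"ay":0,"az":0},{"tx":1.75,"ty":-7.55,"tz":8,"ax":0,"ay":0,"az":0},{"tx":1.75,"ty":-7.55,"tz":8.4,"ax":0,"ay":0,"az":0},{"tx":1.75,"ty":-7.55,"tz":8.4,"ax":0,"ay":0,"az":0}]'
```

```text
time: 6.52
position: [0.5813, -0.0255, 0.0271]
orientation: [0.0, -3.141, -0.0]
wrist_force: [-0.6, 2.0, -0.9]
grip_width: 0.547
grip_force: 63.1
```

```bash
python3 -m handwheel '[{"tx":0,"ty":0,"tz":0.4,"ax":0,"ay":0,"az":0},{"tx":0,"ty":0,"tz":0.8,"ax":0,"ay":0,"az":0},{"tx":0,"ty":0,"tz":1.05,"ax":0,"ay":0,"az":0},{"tx":0,"ty":0,"tz":1.05,"ax":0,"ay":0,"az":0},{"tx":0,"ty":0,"tz":1.05,"ax":0,"ay":0,"az":0}]'
```

```text
time: 7.15
position: [0.5816, -0.0256, 0.0169]
orientation: [-0.0, 3.141, 0.0]
wrist_force: [-0.0, 0.3, -0.5]
grip_width: 0.546
grip_force: 63.1
```

```bash
python3 -m handwheel '[{"tx":0,"ty":0,"tz":0,"ax":0,"ay":0,"az":0},{"tx":0,"ty":0,"tz":0,"ax":0,"ay":0,"az":0},{"tx":0,"ty":0,"tz":0,"ax":0,"ay":0,"az":0},{"tx":0,"ty":0,"tz":-4,"ax":0,"ay":0,"az":0},{"tx":0,"ty":0,"tz":-9,"ax":0,"ay":0,"az":0},{"tx":5,"ty":-3.5,"tz":-9,"ax":0,"ay":0,"az":0},{"tx":10,"ty":-7,"tz":-9,"ax":0,"ay":0,"az":0},{"tx":15,"ty":-10.5,"tz":-9,"ax":0,"ay":0,"az":0},{"tx":18,"ty":-12.2,"tz":-9,"ax":0,"ay":0,"az":0},{"tx":18,"ty":-12.2,"tz":-9,"ax":0,"ay":0,"az":0},{"tx":18,"ty":-12.2,"tz":-9,"ax":0,"ay":0,"az":0}]' 8
python3 look.py w4
python3 - <<'E'
from circ import *
circ('w4',(.4258,-.1478),.0065,.0105,.035,.009)
circ('w4',(.4258,-.1478),.0112,.02,.035,.013)
c=(.5803,-.0257)
circ('w4',c,.022,.03,.05,.026); circ('w4',c,.006,.016,.05,.012)
E
```

```text
time: 8.52
position: [0.4022, -0.1477, 0.1072]
orientation: [0.0, 3.14, -0.0]
wrist_force: [-0.2, -0.5, 0.8]
grip_width: 0.932
grip_force: 0.0
[[-1.     -0.0007  0.0009  0.4024]
 [-0.0007  1.     -0.0002 -0.1475]
 [-0.0009 -0.0002 -1.      0.107 ]
 [ 0.      0.      0.      1.    ]]
table z -0.0006427734661828832
w4 42 centre [ 0.4268 -0.149 ] r 0.006077535837201224 sd 0.00044256680852504686
w4 137 centre [ 0.4257 -0.1489] r 0.019280295314281326 sd 0.00028949046195067926
w4 77 centre [ 0.4277 -0.149 ] r 0.010892859534529502 sd 0.00027625625281718093
w4 74 centre [ 0.426 -0.149] r 0.00984259567794865 sd 0.00034846048762053833
w4 52 centre [ 0.426  -0.1489] r 0.006786430647125188 sd 0.0003575491319491462
w4 36 centre [ 0.5796 -0.007 ] r 0.006164987991972223 sd 0.002654857020527569
w4 16 centre [0.5896 0.006 ] r 0.003040086008930315 sd 0.0012447123723381673
```

View pics/w4.png

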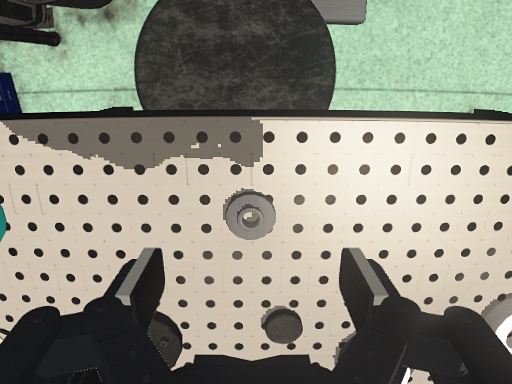

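Run:
```python
from h import *
for f,c in [('w3',(.598,.0499,.1113)),('w4',(.4024,-.1475,.107))]:
    a=np.load(f'pics/{f}.npz'); P=cloud(a['d'],a['K'],a['D'],a['M'])-np.array(c)
    for s in (1,-1):
        m=(abs(P[...,0])<.014)&(s*P[...,1]>.022)&(s*P[...,1]<.055)&(P[...,2]>-.03)
        Q=P[m]; print(f,s,len(Q),'z pct',np.percentile(Q[:,2],[0,1,3,10,30]),'y',np.percentile(s*Q[:,1],[1,50,99]),'x',np.percentile(Q[:,0],[1,99]))
```

```text
w3 1 10410 z pct [-0.0021  0.0091  0.0123  0.0263  0.0505] y [0.0227 0.0441 0.0547] x [-0.0134  0.0107]
w3 -1 10296 z pct [-0.0019  0.0089  0.0112  0.025   0.05  ] y [0.0228 0.0443 0.0547] x [-0.0134  0.0106]
w4 1 5660 z pct [0.0106 0.013  0.0158 0.0226 0.037 ] y [0.036  0.0429 0.0547] x [-0.0137  0.0095]
w4 -1 5551 z pct [0.01   0.013  0.0157 0.0224 0.0367] y [0.0367 0.0433 0.0548] x [-0.0137  0.0096]
```

```bash
python3 -m handwheel '[{"tx":-2.4,"ty":-0.15,"tz":4,"ax":0,"ay":0,"az":0},{"tx":-2.4,"ty":-0.15,"tz":8,"ax":0,"ay":0,"az":0},{"tx":-2.4,"ty":-0.15,"tz":10,"ax":0,"ay":0,"az":0},{"tx":-2.4,"ty":-0.15,"tz":10.6,"ax":0,"ay":0,"az":0},{"tx":-2.4,"ty":-0.15,"tz":10.6,"ax":0,"ay":0,"az":0},{"tx":-2.4,"ty":-0.15,"tz":10.6,"ax":0,"ay":0,"az":0}]'
```

```text
time: 9.32
position: [0.4266, -0.1492, 0.0018]
orientation: [-0.001, 3.14, -0.001]
wrist_force: [0.1, 1.0, -0.6]
grip_width: 0.94
grip_force: 0.0
```

```bash
python3 -m handwheel '[{"tx":0,"ty":0,"tz":0.1,"ax":0,"ay":0,"az":0},{"tx":0,"ty":0,"tz":0.1,"ax":0,"ay":0,"az":0},{"tx":0,"ty":0,"tz":0.1,"ax":0,"ay":0,"az":0},{"tx":0,"ty":0,"tz":0.1,"ax":0,"ay":0,"az":0},{"tx":0,"ty":0,"tz":0.1,"ax":0,"ay":0,"az":0},{"tx":0,"ty":0,"tz":0.1,"ax":0,"ay":0,"az":0},{"tx":0,"ty":0,"tz":0.1,"ax":0,"ay":0,"az":0},{"tx":0,"ty":0,"tz":-5,"ax":0,"ay":0,"az":0},{"tx":0,"ty":0,"tz":-11,"ax":0,"ay":0,"az":0},{"tx":-4,"ty":5,"tz":-11,"ax":0,"ay":0,"az":0},{"tx":-8,"ty":10,"tz":-11,"ax":0,"ay":0,"az":0},{"tx":-12,"ty":14,"tz":-11,"ax":0,"ay":0,"az":0},{"tx":-15,"ty":17.5,"tz":-11,"ax":0,"ay":0,"az":0},{"tx":-17.2,"ty":20,"tz":-11,"ax":0,"ay":0,"az":0},{"tx":-17.2,"ty":20,"tz":-11,"ax":0,"ay":0,"az":0},{"tx":-17.2,"ty":20,"tz":-11,"ax":0,"ay":0,"az":0}]' 2
python3 look.py w5
python3 - <<'E'
from circ import *
T=T_tool(); c=T[:2,3]; z=T[2,3]
a=np.load('pics/w5.npz'); P=cloud(a['d'],a['K'],a['D'],a['M'])
m=(np.hypot(P[...,0]-c[0],P[...,1]-c[1])<.019)&(P[...,2]>z-.02)&(P[...,2]<z+.02)
h,e=np.histogram(P[m][:,2],bins=40); print([(round(float(q),4),int(n)) for q,n in zip(e,h)])
p=(.5803,-.0257)
circ('w5',p,.022,.03,.05,.026); circ('w5',p,.030,.041,.05,.0375); circ('w5',p,.006,.016,.05,.012)
E
```

```text
time: 11.32
position: [0.5969, 0.0506, 0.1105]
orientation: [0.0, -3.14, 0.001]
wrist_force: [0.6, -0.6, -0.6]
grip_width: 0.424
grip_force: 60.5
[[-1.      0.0004 -0.0008  0.5968]
 [ 0.0004  1.     -0.0003  0.0503]
 [ 0.0008 -0.0003 -1.      0.1107]
 [ 0.      0.      0.      1.    ]]
table z 0.00019154338879712185
[(0.1086, 1), (0.1092, 2), (0.1097, 5), (0.1103, 15), (0.1108, 32), (0.1114, 33), (0.1119, 48), (0.1125, 36), (0.113, 37), (0.1136, 33), (0.1141, 49), (0.1147, 47), (0.1152, 57), (0.1158, 77), (0.1163, 119), (0.1169, 402), (0.1174, 1000), (0.118, 1080), (0.1185, 557), (0.1191, 133), (0.1196, 62), (0.1202, 90), (0.1207, 137), (0.1213, 241), (0.1218, 309), (0.1224, 166), (0.1229, 32), (0.1235, 7), (0.1241, 10), (0.1246, 2), (0.1252, 4), (0.1257, 7), (0.1263, 6), (0.1268, 9), (0.1274, 7), (0.1279, 8), (0.1285, 5), (0.129, 4), (0.1296, 11), (0.1301, 7)]
w5 192 centre [ 0.5809 -0.025 ] r 0.024344434439388413 sd 0.00037263930497871033
w5 43 centre [ 0.5822 -0.028 ] r 0.005692536825246658 sd 0.0002581953859573071
w5 145 centre [ 0.5805 -0.0248] r 0.011873959743246489 sd 0.001354965424445979
w5 32 centre [ 0.57   -0.0272] r 0.0032068650808964178 sd 0.0014680968473532654
w5 39 centre [ 0.5788 -0.024 ] r 0.004774019615384028 sd 0.00024892357538929043
w5 41 centre [ 0.586  -0.0266] r 0.00939415708993573 sd 0.0006728638455961788
w5 278 centre [ 0.5802 -0.0255] r 0.03741140895192325 sd 0.0003751622318332043
w5 202 centre [ 0.5843 -0.029 ] r 0.027140946595808783 sd 0.00068860290385792
```

View pics/w5.png

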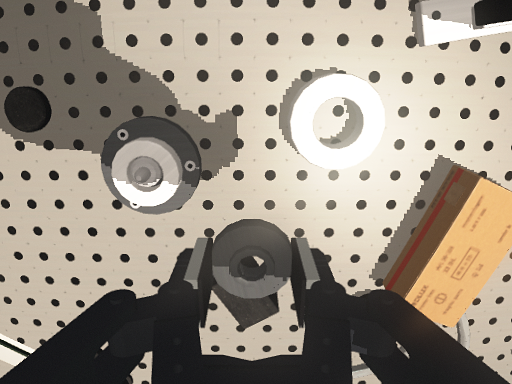

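w5: the spacer sits home on the post (145,173), and the collar is held level at (252,262), hub up.

Run:
```python
from circ import *
c=(.5968,.0503)
circ('w5',c,.1165,.1192,.025,.118)
circ('w5',c,.1203,.126,.015,.122)
a=np.load('pics/w5.npz'); P=cloud(a['d'],a['K'],a['D'],a['M'])
m=(P[...,2]>.0372-.0012)&(P[...,2]<.039)&(np.hypot(P[...,0]-.58,P[...,1]+.0255)<.012); print(m.sum(),P[m].mean(0))
m=(P[...,2]>.0245)&(P[...,2]<.0275)&(np.hypot(P[...,0]-.58,P[...,1]+.0255)<.0115); print(m.sum(),P[m].mean(0))
```

```text
w5 57 centre [0.5985 0.0504] r 0.0058158182197631 sd 0.00047279324329997354
w5 26 centre [0.5864 0.0706] r 0.0015053487036082894 sd 0.00047789312109125797
w5 26 centre [0.5866 0.0302] r 0.0017102925134790858 sd 0.0005173834977038443
w5 288 centre [0.5972 0.0503] r 0.01932720390823892 sd 0.0005456917507578626
w5 132 centre [0.5993 0.0504] r 0.011045751693730439 sd 0.0002941450789629492
w5 126 centre [0.5971 0.0504] r 0.010082974850676307 sd 0.0002315064078509047
w5 78 centre [0.5971 0.0504] r 0.0063119113328869 sd 0.0002731639138221484
36 [ 0.5805 -0.026   0.0372]
267 [ 0.5794 -0.0248  0.0253]
```

```bash
python3 -m handwheel '[{"tx":1.0,"ty":-4,"tz":0,"ax":0,"ay":0,"az":0},{"tx":1.75,"ty":-7.6,"tz":0,"ax":0,"ay":0,"az":0},{"tx":1.75,"ty":-7.6,"tz":3,"ax":0,"ay":0,"az":0},{"tx":1.75,"ty":-7.6,"tz":6.5,"ax":0,"ay":0,"az":0},{"tx":1.75,"ty":-7.6,"tz":6.5,"ax":0,"ay":0,"az":0},{"tx":1.75,"ty":-7.6,"tz":6.5,"ax":0,"ay":0,"az":0},{"tx":1.75,"ty":-7.6,"tz":6.5,"ax":0,"ay":0,"az":0}]'
```

```text
time: 12.25
position: [0.581, -0.0252, 0.0476]
orientation: [-0.0, 3.139, -0.0]
wrist_force: [-0.3, -0.7, -0.5]
grip_width: 0.43
grip_force: 60.5
```

```bash
python3 -m handwheel '[{"tx":0.1,"ty":-0.05,"tz":0.2,"ax":0,"ay":0,"az":0},{"tx":0.1,"ty":-0.05,"tz":0.5,"ax":0,"ay":0,"az":0},{"tx":0.1,"ty":-0.05,"tz":0.8,"ax":0,"ay":0,"az":0},{"tx":0.1,"ty":-0.05,"tz":1.1,"ax":0,"ay":0,"az":0},{"tx":0.1,"ty":-0.05,"tz":1.3,"ax":0,"ay":0,"az":0},{"tx":0.1,"ty":-0.05,"tz":1.3,"ax":0,"ay":0,"az":0}]'
```

```text
time: 13.0
position: [0.5788, -0.0255, 0.0325]
orientation: [0.0, -3.141, -0.0]
wrist_force: [-0.6, -0.4, -0.3]
grip_width: 0.429
grip_force: 60.5
```

```bash
python3 -m handwheel '[{"tx":0,"ty":0,"tz":0.2,"ax":0,"ay":0,"az":0},{"tx":0,"ty":0,"tz":0.4,"ax":0,"ay":0,"az":0},{"tx":0,"ty":0,"tz":0.45,"ax":0,"ay":0,"az":0},{"tx":0,"ty":0,"tz":0.45,"ax":0,"ay":0,"az":0}]'
```

```text
time: 13.5
position: [0.579, -0.0256, 0.0283]
orientation: [0.0, -3.142, 0.0]
wrist_force: [0.3, -0.9, -1.2]
grip_width: 0.429
grip_force: 60.5
```

```bash
python3 -m handwheel '[{"tx":0,"ty":0,"tz":0,"ax":0,"ay":0,"az":0},{"tx":0,"ty":0,"tz":0,"ax":0,"ay":0,"az":0},{"tx":0,"ty":0,"tz":0,"ax":0,"ay":0,"az":0},{"tx":0,"ty":0,"tz":-3,"ax":0,"ay":0,"az":0},{"tx":0,"ty":0,"tz":-9,"ax":0,"ay":0,"az":0},{"tx":2,"ty":2,"tz":-14,"ax":0,"ay":0,"az":0},{"tx":5,"ty":6,"tz":-17.5,"ax":0,"ay":0,"az":-0.1},{"tx":8,"ty":10,"tz":-17.5,"ax":0,"ay":0,"az":-0.2},{"tx":12,"ty":15,"tz":-17.5,"ax":0,"ay":0,"az":-0.33},{"tx":15,"ty":20,"tz":-17.5,"ax":0,"ay":0,"az":-0.33},{"tx":16,"ty":23,"tz":-17.5,"ax":0,"ay":0,"az":-0.33},{"tx":16,"ty":23,"tz":-17.5,"ax":0,"ay":0,"az":-0.33},{"tx":16,"ty":23,"tz":-17.5,"ax":0,"ay":0,"az":-0.33}]' 8
python3 look.py w6 handle_mid mark_mid pointer_tip sole_left sole_right gauge
python3 - <<'E'
import cv2
a=cv2.imread('pics/w6.png'); cv2.imwrite('pics/w6b.png',cv2.resize(a[90:290,100:400],None,fx=2.6,fy=2.6,interpolation=2))
E
```

```text
time: 15.12
position: [0.4191, 0.2041, 0.2033]
orientation: [-0.517, 3.099, -0.001]
wrist_force: [0.3, 0.2, -0.2]
grip_width: 0.937
grip_force: 0.0
[[-0.9462 -0.3235  0.      0.4193]
 [-0.3235  0.9462 -0.0004  0.2038]
 [ 0.0001 -0.0003 -1.      0.2033]
 [ 0.      0.      0.      1.    ]]
table z -0.0002602192494079447
handle_mid 0.96 [247.4 255.2] [0.5323 0.2375 0.    ] [0.4584 0.2143 0.1343]
mark_mid 0.62 [250.6 202.2] [0.4683 0.2197 0.    ] [0.4587 0.2165 0.0263]
sole_left 0.76 [304.6 206. ] [0.4533 0.2778 0.    ] [0.45   0.2748 0.0101]
sole_right 0.62 [200.7 196.5] [0.4797 0.1657 0.    ] [0.4797 0.1657 0.    ]
sole_right 0.5 [  7.5 230.9] [ 0.5989 -0.0445  0.    ] [ 0.572  -0.0212  0.0362]
gauge 0.77 [250.3 199.2] [0.4651 0.2182 0.    ] [0.4583 0.216  0.019 ]
```

View pics/w6b.png

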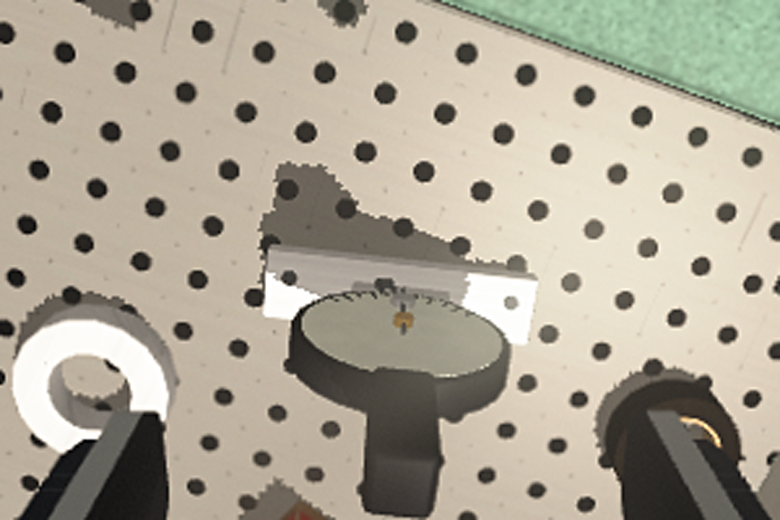

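Run:
```python
from h import *
a=np.load('pics/w6.npz'); P=cloud(a['d'],a['K'],a['D'],a['M'])
near=np.hypot(P[...,0]-.465,P[...,1]-.22)<.075
for lo,hi in [(.008,.0125),(.1425,.149),(.10,.14)]:
    m=near&(P[...,2]>lo)&(P[...,2]<hi); Q=P[m][:,:2]; print(lo,len(Q),P[m].mean(0), cv2.minAreaRect((Q*1000).astype(np.float32)))
# dial face normal: points z .03-.09 toward robot
m=near&(P[...,2]>.035)&(P[...,2]<.08); Q=P[m]; im=cv2.imread('pics/w6.png')[m]; Q=Q[im.min(1)>100]
A=np.c_[Q[:,1:]-[.22,.056],np.ones(len(Q))]; 
for _ in range(4):
    s=np.linalg.lstsq(A,Q[:,0],rcond=None)[0]; k=abs(A@s-Q[:,0])<.002; A,Q=A[k],Q[k]
print('face x=',s,len(Q))
```

```text
0.008 1580 [0.4621 0.2195 0.0095] ((466.1692199707031, 222.0337677001953), (30.259891510009766, 112.16007232666016), 12.30038833618164)
0.1425 682 [0.4666 0.222  0.1443] ((467.25341796875, 222.33377075195312), (21.349353790283203, 19.517147064208984), 12.937139511108398)
0.1 704 [0.458  0.2195 0.1216] ((462.9808654785156, 217.33697509765625), (14.113578796386719, 26.0677490234375), 49.55181884765625)
face x= [-0.2124  0.0021  0.4606] 1370
```

```bash
python3 -m handwheel '[{"tx":-3,"ty":0.2,"tz":0,"ax":0,"ay":0,"az":0.114},{"tx":-5.1,"ty":0.2,"tz":2,"ax":0,"ay":0,"az":0.114},{"tx":-5.1,"ty":0.2,"tz":5,"ax":0,"ay":0,"az":0.114},{"tx":-5.1,"ty":0.2,"tz":8,"ax":0,"ay":0,"az":0.114},{"tx":-5.1,"ty":0.2,"tz":10.1,"ax":0,"ay":0,"az":0.114},{"tx":-5.1,"ty":0.2,"tz":10.1,"ax":0,"ay":0,"az":0.114},{"tx":-5.1,"ty":0.2,"tz":10.1,"ax":0,"ay":0,"az":0.114},{"tx":-5.1,"ty":0.2,"tz":10.1,"ax":0,"ay":0,"az":0.114}]'
```

```text
time: 16.48
position: [0.4673, 0.2231, 0.1035]
orientation: [-0.339, 3.121, 0.001]
wrist_force: [-0.4, 0.0, -0.4]
grip_width: 0.935
grip_force: 0.0
```

```bash
python3 -m handwheel '[{"tx":0,"ty":0,"tz":0,"ax":0,"ay":0,"az":0},{"tx":0,"ty":0,"tz":0,"ax":0,"ay":0,"az":0},{"tx":0,"ty":0,"tz":0,"ax":0,"ay":0,"az":0},{"tx":0,"ty":0,"tz":0,"ax":0,"ay":0,"az":0},{"tx":0,"ty":0,"tz":0,"ax":0,"ay":0,"az":0},{"tx":0,"ty":0,"tz":0,"ax":0,"ay":0,"az":0},{"tx":0,"ty":0,"tz":0,"ax":0,"ay":0,"az":0},{"tx":0,"ty":0,"tz":0,"ax":0,"ay":0,"az":0},{"tx":0,"ty":0,"tz":0,"ax":0,"ay":0,"az":0}]' 0.5
```

```text
time: 17.6
position: [0.4667, 0.2227, 0.1024]
orientation: [-0.339, 3.123, -0.001]
wrist_force: [0.6, -2.5, 3.5]
grip_width: 0.228
grip_force: 59.2
```

```bash
python3 -m handwheel '[{"tx":0,"ty":0,"tz":-2,"ax":0,"ay":0,"az":0},{"tx":0,"ty":0,"tz":-5,"ax":0,"ay":0,"az":0},{"tx":-0.5,"ty":-2,"tz":-8,"ax":0,"ay":0,"az":0.05},{"tx":-1.5,"ty":-7,"tz":-8,"ax":0,"ay":0,"az":0.1},{"tx":-2.5,"ty":-12,"tz":-8,"ax":0,"ay":0,"az":0.15},{"tx":-4,"ty":-17,"tz":-8,"ax":0,"ay":0,"az":0.215},{"tx":-5,"ty":-22,"tz":-8,"ax":0,"ay":0,"az":0.215},{"tx":-5.6,"ty":-25,"tz":-8,"ax":0,"ay":0,"az":0.215},{"tx":-5.8,"ty":-26.7,"tz":-7,"ax":0,"ay":0,"az":0.215},{"tx":-5.8,"ty":-26.7,"tz":-6,"ax":0,"ay":0,"az":0.215},{"tx":-5.8,"ty":-26.7,"tz":-6,"ax":0,"ay":0,"az":0.215},{"tx":-5.8,"ty":-26.7,"tz":-6,"ax":0,"ay":0,"az":0.215},{"tx":-5.8,"ty":-26.7,"tz":-6,"ax":0,"ay":0,"az":0.215},{"tx":-5.8,"ty":-26.7,"tz":-6,"ax":0,"ay":0,"az":0.215}]'
python3 look.py w7 mark_mid pointer_tip sole_left sole_right
python3 - <<'E'
from h import *
im=cv2.imread('pics/w7.png'); a=np.load('pics/w7.npz'); P=cloud(a['d'],a['K'],a['D'],a['M'])
m=(P[...,2]>.06)&(P[...,2]<.078)&(abs(P[...,0]-.58)<.03)&(abs(P[...,1]+.026)<.07)
Q=P[m]; print(len(Q),Q.mean(0),cv2.minAreaRect((Q[:,:2]*1000).astype(np.float32)),np.polyfit(Q[:,1],Q[:,2],1))
cv2.imwrite('pics/w7b.png',cv2.resize(im[90:240,170:330],None,fx=4,fy=4,interpolation=2))
E
```

```text
time: 19.35
position: [0.5806, -0.025, 0.1628]
orientation: [-0.003, 3.141, 0.0]
wrist_force: [0.2, 0.7, -3.5]
grip_width: 0.227
grip_force: 59.5
[[-1.     -0.0017  0.0007  0.5806]
 [-0.0017  1.     -0.     -0.0252]
 [-0.0007 -0.     -1.      0.1627]
 [ 0.      0.      0.      1.    ]]
table z 0.00028357717531296567
mark_mid 0.4 [240.  185.5] [ 0.5997 -0.0362  0.    ] [ 0.5708 -0.0331  0.0878]
pointer_tip 0.67 [247.4 275.3] [ 0.6996 -0.0295  0.    ] [ 0.5708 -0.0268  0.196 ]
pointer_tip 0.5 [251.1 183.1] [ 0.5973 -0.0256  0.    ] [ 0.5749 -0.0255  0.0696]
sole_left 0.69 [321.7 188.5] [0.6027 0.0423 0.    ] [0.5789 0.0268 0.07  ]
sole_right 0.73 [177.8 187.2] [ 0.6015 -0.0961  0.    ] [ 0.5776 -0.0796  0.0712]
sole_right 0.27 [478.  227.8] [0.6461 0.212  0.    ] [0.6334 0.1915 0.0263]
3694 [ 0.5741 -0.0254  0.0697] ((580.095947265625, -25.469562530517578), (29.893522262573242, 112.30733489990234), 0.12417080998420715) [-0.0029  0.0697]
```

View pics/w7b.png

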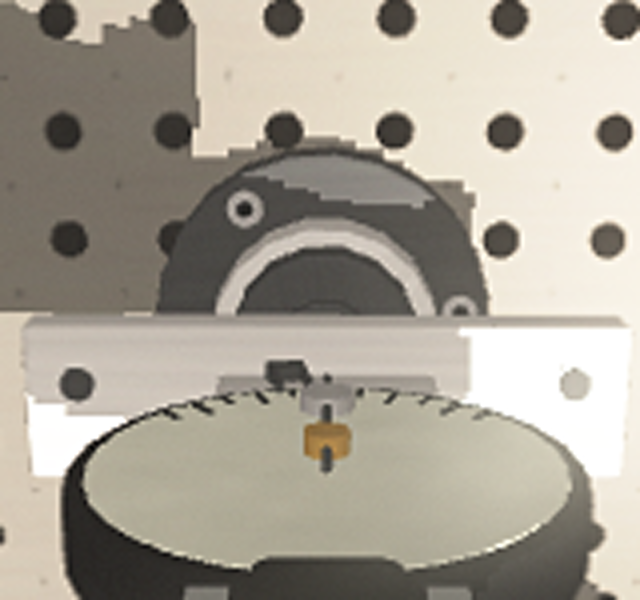

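w7: the collar sits concentric on the spacer, the gauge hangs level above it, pointer at crop (325,400), mark about (287,373), i.e. roughly 0.2 rad.

```bash
python3 -m handwheel '[{"tx":0,"ty":0,"tz":0.8,"ax":0,"ay":0,"az":0},{"tx":0,"ty":0,"tz":1.5,"ax":0,"ay":0,"az":0},{"tx":0,"ty":0,"tz":1.8,"ax":0,"ay":0,"az":0},{"tx":0,"ty":0,"tz":1.95,"ax":0,"ay":0,"az":0},{"tx":0,"ty":0,"tz":1.95,"ax":0,"ay":0,"az":0},{"tx":0,"ty":0,"tz":1.95,"ax":0,"ay":0,"az":0}]'
```

```text
time: 20.35
position: [0.5806, -0.0255, 0.143]
orientation: [-0.002, 3.141, 0.0]
wrist_force: [-0.8, 0.6, -2.4]
grip_width: 0.229
grip_force: 59.5
```

```bash
python3 -m handwheel '[{"tx":0,"ty":0,"tz":0.1,"ax":0,"ay":0,"az":0},{"tx":0,"ty":0,"tz":0.15,"ax":0,"ay":0,"az":0},{"tx":0,"ty":0,"tz":0.15,"ax":0,"ay":0,"az":0}]'
```

```text
time: 20.72
position: [0.5805, -0.0255, 0.1414]
orientation: [-0.002, 3.141, 0.0]
wrist_force: [-0.2, 0.7, -2.0]
grip_width: 0.223
grip_force: 59.8
```

```bash
python3 -m handwheel '[{"tx":0,"ty":0,"tz":0.05,"ax":0,"ay":0,"az":0},{"tx":0,"ty":0,"tz":0.05,"ax":0,"ay":0,"az":0}]'; python3 -m handwheel '[{"tx":0,"ty":0,"tz":0.05,"ax":0,"ay":0,"az":0},{"tx":0,"ty":0,"tz":0.05,"ax":0,"ay":0,"az":0}]'
```

```text
time: 20.98
position: [0.5806, -0.0255, 0.1413]
orientation: [-0.002, 3.141, -0.0]
wrist_force: [-0.5, 0.4, 1.6]
grip_width: 0.228
grip_force: 60.1
time: 21.22
position: [0.5808, -0.0255, 0.1413]
orientation: [-0.002, 3.14, -0.0]
wrist_force: [-2.3, -0.3, 5.4]
grip_width: 0.229
grip_force: 60.8
```

```bash
python3 -m handwheel '[{"tx":0,"ty":-0.25,"tz":-0.08,"ax":-0.025,"ay":0,"az":0},{"tx":0,"ty":-0.51,"tz":-0.09,"ax":-0.05,"ay":0,"az":0},{"tx":0,"ty":-0.77,"tz":-0.1,"ax":-0.075,"ay":0,"az":0},{"tx":0,"ty":-1.02,"tz":-0.1,"ax":-0.1,"ay":0,"az":0},{"tx":0,"ty":-1.28,"tz":-0.1,"ax":-0.125,"ay":0,"az":0},{"tx":0,"ty":-1.54,"tz":-0.09,"ax":-0.15,"ay":0,"az":0},{"tx":0,"ty":-1.74,"tz":-0.08,"ax":-0.17,"ay":0,"az":0},{"tx":0,"ty":-1.94,"tz":-0.065,"ax":-0.19,"ay":0,"az":0},{"tx":0,"ty":-1.94,"tz":-0.065,"ax":-0.19,"ay":0,"az":0},{"tx":0,"ty":-1.94,"tz":-0.065,"ax":-0.19,"ay":0,"az":0},{"tx":0,"ty":-1.94,"tz":-0.065,"ax":-0.19,"ay":0,"az":0},{"tx":0,"ty":-1.94,"tz":-0.065,"ax":-0.19,"ay":0,"az":0},{"tx":0,"ty":-1.94,"tz":-0.065,"ax":-0.19,"ay":0,"az":0}]'
python3 look.py w8 mark_mid pointer_tip
python3 - <<'E'
from h import *
im=cv2.imread('pics/w8.png'); cv2.imwrite('pics/w8b.png',cv2.resize(im[168:213,215:280],None,fx=12,fy=12,interpolation=2))
a=np.load('pics/w8.npz'); P=cloud(a['d'],a['K'],a['D'],a['M'])
# sole plane in world
T=T_tool(); Pt=(P-T[:3,3])@T[:3,:3]
m=(Pt[...,2]>.085)&(Pt[...,2]<.098)&(abs(Pt[...,0])<.03)&(abs(Pt[...,1])<.07)
Q=P[m]; print(len(Q),Q.mean(0),'slope->angle',np.arctan(np.polyfit(Q[:,1],Q[:,2],1)[0])); q=Pt[m]; print('tool frame',q.mean(0),np.polyfit(q[:,1],q[:,2],1),cv2.minAreaRect((q[:,:2]*1000).astype(np.float32)))
E
```

```text
time: 22.85
position: [0.5806, -0.0449, 0.141]
orientation: [-0.002, 3.127, 0.298]
wrist_force: [0.1, -0.1, 4.9]
grip_width: 0.228
grip_force: 60.6
[[-1.     -0.0014 -0.0001  0.5806]
 [-0.0014  0.982   0.1887 -0.0449]
 [-0.0002  0.1887 -0.982   0.141 ]
 [ 0.      0.      0.      1.    ]]
table z 0.00015384722355421543
mark_mid 0.44 [242.4 184.2] [ 0.5915 -0.0264  0.    ] [ 0.5704 -0.0368  0.0643]
pointer_tip 0.76 [240.7 182.8] [ 0.5901 -0.0279  0.    ] [ 0.5719 -0.0368  0.0564]
3570 [ 0.5743 -0.028   0.0498] slope->angle 0.1871141340593387
tool frame [ 0.0063 -0.0006  0.0928] [0.0024 0.0928] ((0.5323238372802734, -0.47779083251953125), (29.704341888427734, 112.62397003173828), 0.20287999510765076)
```

View pics/w8b.png

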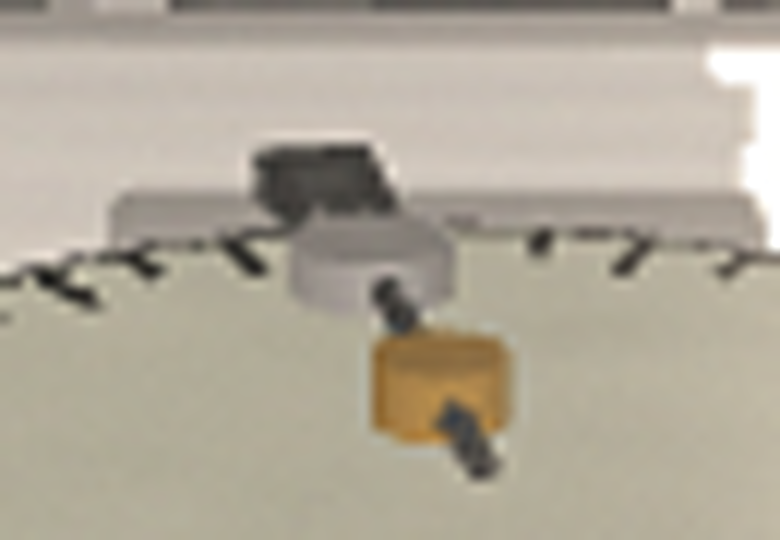

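w8: pointer hub at crop (440,385), bob (370,265), mark block at (320,180), a little further left than the pointer's line; I'll compare it numerically with the projected model.

Run:
```python
from h import *
Tn=[np.array([[-1,-.0017,.0007,.5806],[-.0017,1,0,-.0252],[-.0007,0,-1,.1627],[0,0,0,1]]),np.array([[-1,-.0014,-.0001,.5806],[-.0014,.982,.1887,-.0449],[-.0002,.1887,-.982,.141],[0,0,0,1]])]
he=np.array(r.camera_params('wrist')['hand_eye'])
a=np.load('pics/w7.npz');K,D=a['K'],a['D']
C=np.linalg.inv(he)
def proj(x,y,z): # gauge mm
    p=np.array([.5-x,-.5+y,102.5-z])/1000
    rv,_=cv2.Rodrigues(C[:3,:3]); return cv2.projectPoints(p.reshape(1,1,3),rv,C[:3,3],K,D)[0].ravel()
for x in (-7,-10,-13):
    print(x,'centre',proj(x,0,56),'low rim',proj(x,0,16))
    for th in (0,.187): print('  tip',th,proj(x,-31*np.sin(th),56-31*np.cos(th)))
    for th in (.16,.2,.24,.28): print('  mark',th,proj(x,-34.5*np.sin(th),56-34.5*np.cos(th)),'r42',proj(x,-42*np.sin(th),56-42*np.cos(th)))
for f in('w7','w8'):
    g=cv2.imread(f'pics/{f}.png').mean(2).astype(int); print(f,'rows 176..196, cols 232..256'); print(g[176:197,232:257])
P=cloud(a['d'],K,D,a['M']); 
print(((P[178:190,236:252,0]-.5801)*1000).round(0).astype(int)); print(((P[178:190,236:252,2]-.0597)*1000).round(0).astype(int))
```

```text
-7 centre [251.1233 203.9361] low rim [251.2015 183.5549]
  tip 0 [251.1862 187.5595]
  tip 0.187 [242.8168 187.8166]
  mark 0.16 [243.3266 186.1724] r42 [241.9078 182.9388]
  mark 0.2 [241.374  186.2854] r42 [239.598  183.0687]
  mark 0.24 [239.4308 186.423 ] r42 [237.2979 183.227 ]
  mark 0.28 [237.4989 186.5853] r42 [235.0096 183.4136]
-10 centre [251.1164 199.274 ] low rim [251.196  179.5494]
  tip 0 [251.1804 183.4221]
  tip 0.187 [242.7766 183.6713]
  mark 0.16 [243.2892 182.0811] r42 [241.8661 178.9545]
  mark 0.2 [241.3287 182.1905] r42 [239.5473 179.0803]
  mark 0.24 [239.3776 182.3238] r42 [237.2381 179.2336]
  mark 0.28 [237.4377 182.481 ] r42 [234.9407 179.4144]
-13 centre [251.1094 194.5665] low rim [251.1905 175.5126]
  tip 0 [251.1746 179.2508]
  tip 0.187 [242.7364 179.4921]
  mark 0.16 [243.2517 177.9568] r42 [241.8244 174.9392]
  mark 0.2 [241.2833 178.0627] r42 [239.4964 175.061 ]
  mark 0.24 [239.3242 178.1916] r42 [237.1782 175.2092]
  mark 0.28 [237.3765 178.3436] r42 [234.8717 175.384 ]
w7 rows 176..196, cols 232..256
[[186 188 188 187 189 188 188 186 188 189 1
[... 5118 characters left out ...]
11 -11 -11 -11 -11]
 [ -6  -6  -6  -6  -6  -6  -6  -6  -6 -10 -11 -11 -11 -11 -11 -11]]
[[10 10 10 10 11 10 10 11 11 10 10 11 10 11 10 10]
 [10 11 11 11  8 10 10 10 11 10 10 11 10 11 10 10]
 [11 16 16 15 16 16 16 15 15 16  9  9 10 10 11 10]
 [17 19 18 19 17 18 17 17 18 18 18 10 11 11 10 10]
 [17 20 18 20 18 19 18 19 18 20 20  9 10 12 11 11]
 [17 20 22 23 19 19 20 18 18 22 22 22  9 12  9 10]
 [12 20 24 25 25 17 19 18 17 21 25 24 12 13 12 28]
 [15 19 25 26 26 19 16 15 14 21 27 26 27 15 15 30]
 [18 16 24 28 28 17 18 17 17 18 33 34 34 35 34 34]
 [19 20 20 28 27 21 22 21 20 36 36 36 35 36 36 36]
 [23 23 23 23 23 23 24 25 23 38 38 37 38 38 38 37]
 [27 25 26 25 26 25 25 26 25 37 40 41 40 40 40 41]]
```

Fork prongs are at columns ~239 and ~246.5, putting the mark at about 0.177 rad. The gauge leans 0.187, so I'll trim by -0.012 and lighten the push.

```bash
python3 -m handwheel '[{"tx":0,"ty":0.12,"tz":-0.02,"ax":0.012,"ay":0,"az":0},{"tx":0,"ty":0.12,"tz":-0.02,"ax":0.012,"ay":0,"az":0},{"tx":0,"ty":0.12,"tz":-0.02,"ax":0.012,"ay":0,"az":0},{"tx":0,"ty":0.12,"tz":-0.02,"ax":0.012,"ay":0,"az":0},{"tx":0,"ty":0.12,"tz":-0.02,"ax":0.012,"ay":0,"az":0},{"tx":0,"ty":0.12,"tz":-0.02,"ax":0.012,"ay":0,"az":0}]'
python3 look.py w9 mark_mid pointer_tip
python3 - <<'E'
from h import *
im=cv2.imread('pics/w9.png'); cv2.imwrite('pics/w9b.png',cv2.resize(im[168:213,215:280],None,fx=12,fy=12,interpolation=2))
a=np.load('pics/w9.npz'); P=cloud(a['d'],a['K'],a['D'],a['M'])
T=T_tool(); Pt=(P-T[:3,3])@T[:3,:3]
m=(Pt[...,2]>.085)&(Pt[...,2]<.098)&(abs(Pt[...,0])<.03)&(abs(Pt[...,1])<.07); Q=P[m]
s,z=np.polyfit(Q[:,1]+.0257,Q[:,2],1); print('angle',np.arctan(s),'tool',np.arcsin(T[2,1]),'underside at hub right rim z',z-s*.0105-.010/np.cos(np.arctan(s)))
m=(np.hypot(P[...,0]-.58,P[...,1]+.0257)<.024)&(P[...,0]<.565); print('collar/spacer z levels',np.percentile(P[m][:,2],[10,50,90]))
for k in range(4):
    r.camera('wrist'); print([ (q['xy'],round(q['conf'],2)) for l in('mark_mid','pointer_tip') for q in r.landmark_of('wrist',l)[:1]], r.get_state()['wrist_force'])
E
```

```text
time: 23.75
position: [0.5804, -0.0437, 0.1412]
orientation: [0.002, -3.129, -0.279]
wrist_force: [0.4, 0.1, 1.8]
grip_width: 0.224
grip_force: 60.2
[[-1.     -0.0011 -0.0004  0.5804]
 [-0.0012  0.9842  0.1772 -0.0437]
 [ 0.0002  0.1772 -0.9842  0.1412]
 [ 0.      0.      0.      1.    ]]
table z 0.00016340165531450457
mark_mid 0.62 [242.4 182.8] [ 0.5901 -0.0269  0.    ] [ 0.572  -0.0353  0.056 ]
pointer_tip 0.78 [243.7 183.1] [ 0.5904 -0.0257  0.    ] [ 0.5719 -0.0345  0.0569]
angle 0.17477108276207987 tool 0.1781251717498363 underside at hub right rim z 0.03817218848460317
collar/spacer z levels [0.0245 0.2149 0.2272]
[([245.2, 182.3], 0.53), ([244.0, 182.7], 0.66)] [ 0.9901 -0.4004 -0.0952]
[([242.3, 185.2], 0.64), ([124.5, 123.4], 0.73)] [ 0.7859 -0.4902  1.0364]
[([243.6, 183.9], 0.42), ([124.2, 124.8], 0.66)] [0.3081 0.1198 0.3764]
[([241.9, 182.1], 0.58), ([243.4, 186.3], 0.5)] [ 1.0713 -0.3914 -0.0491]
```

View pics/w9b.png

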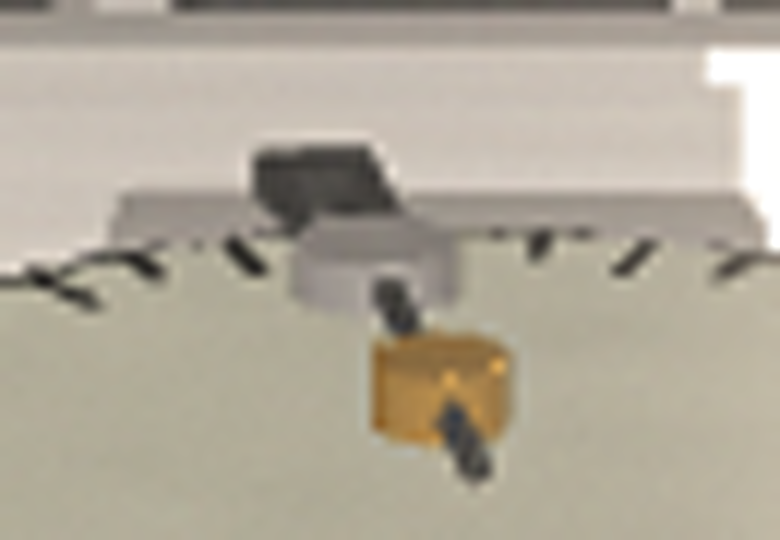

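w9: the pointer's bob and tip line (tip near column 243.5) points between the fork's prongs (middle about column 242.6). The gauge leans 0.175 rad with about 3 N on the collar.

```bash
python3 -c "
from cell import r
print(r.sign_off())"
```

```text
the job is handed in; nothing more can be done
None
```

I handed in the job with the spacer and collar home on the post. The gauge is held resting on the collar at about 0.175 rad with light contact, and by the last wrist picture its pointer sits between the prongs. The hand-in gave no verdict.

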